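# Hold the honing steel ready over the chopping board

## Task

Get set up for honing the chef's knife: first swing the lamp's arm to the left until no part of the lamp hangs over the chopping board any more. Then take the sharpening steel by its handle, draw it out of the knife block, turn it level and lengthwise to the board, and hold it there with the middle of its rod above the board and all of it at least 10 cm clear of the board, so that I can stroke the knife along it. Finish still gripping the steel in the air, touching nothing else with it, and leave the knife, the carving fork, the pepper mill and the mug where they are.

Things in the scene. Friction and masses are not known exactly. Their poses are not given: they have to be found in the camera images.
- steel: Sharpening steel, 360 mm long, 0.3 kg: black handle 129 mm long, 24 wide (x), 28 (z), and a 12 mm rod of 235 mm. It starts in the block's hole nearer the board, only its handle out. Origin at mid length, on one side; +y runs to the handle end: handle y = 50 to 179, rod centre x = 0, z = 13.5, tip y = -180 (last 25 mm 16 by 19 thick), mass centre y = 63. In the block x is level, y points out.
- steel_grip (a point): Point in the middle of the steel's handle, 110 mm from the origin towards the handle end and 175 mm from the middle of the rod.
- steel_mid (a point): Middle of the steel's rod, on its centre line.
- block: Fixed brown knife block, 240 mm deep, 150 wide, 230 high: a slab sloping 40 degrees on a dark foot. Origin under the foot's middle; -x is its front, where handles stick out up and towards the robot. Things come out along (-cos 40, 0, sin 40 deg) in its frame. The steel's hole is 19 wide, 21.5 high, 245 mm long: draw 240 mm along the slope to free it. The fork's handle is 84 mm beside the steel's.
- steel_hole (a point): Centre of the mouth of the steel's hole in the sloping end face of the block, 200 mm above the worktop; the face is square to the hole.
- board: Chopping board of light wood, fixed on the worktop, 210 mm (x) by 330 mm (y) and 20 mm thick, with a hand slot at its right end. Origin at the centre of its underside; y is its length.
- lamp: White battery lamp, its foot fixed: round foot 112 mm across, post 270 mm high behind the board. Origin under the post, on the worktop.
- lamp_boom (a joint): Angle (rad) of the lamp's swinging boom, a level rod 14 mm thick and 290 mm long, 270 mm above the worktop. At 0 it points along -x, towards the robot; it grows as the shade swings to the left (+y): the knob is at hinge + 0.29 (-cos, +sin). Range -0.4 to 1.4; friction of 0.2 N m keeps it where it is left.
- lamp_hinge (a point): On the vertical axis of the boom's hinge, at the height of the boom.
- lamp_knob (a point): Grip point of the round black finger knob that stands upright on top of the shade: 17 mm thick, from 19 mm to 47 mm above the boom's axis; the point is 33 mm above it, on the knob's axis. The shade below it is round.
- lamp_shade (a point): Centre of the lamp's white round shade, 90 mm across, from 40 mm below to 10 mm above the boom's axis.
- fork: Carving fork with a black handle (27 by 20 by 115 mm, 316 mm over all) in the other slot of the block, to be left alone. Origin at mid length.
- knife: Chef's knife with a black riveted handle, 290 mm long, lying flat on the board, to be left alone. Origin at the heel of the blade, +x towards its tip.
- mill: Wooden pepper mill, 58 mm across and 170 mm high, standing behind and to the left of the board; origin under its middle. To be left alone.
- mug: Blue and white mug, 92 mm high, standing to the left of the board; origin under its middle. To be left alone.

How it is judged:
By the outcome, as a careful person would: the job done as asked, in the order asked, and still so for the second after the job is handed in, while the arm keeps its last pose, push and grip.
It also fails if it takes over 58 s, if anything falls off the work surface, if the arm or the gripper's body presses on something with over 40 N, if the wrist force passes 120 N, or if a joint passes its speed limit or range.

## Robot

A 6-joint arm with a two-finger parallel gripper is mounted at the origin on a cart in front of the work surface, level with it; the furniture and walls round the work are solid. World frame = base frame: x ahead of the robot, y to its left, z up, the work surface at z = 0. Lengths are in m, angles in rad, forces in N, time in s.
With the tool pointing down it reaches from about 0.25 to 0.725 m from the base axis. Payload 4 kg.
Tool frame: the origin (TCP) lies between the finger pads, 19 mm behind the fingertips; this is the grasp point; z points along the fingers, y is the line along which they close (so a half turn about z gives the same grasp; the last joint's range is limited). The gripper opens to 85 mm and grips with 20 to 120 N. Pads are 22 mm wide; open, the fingers measure 114 mm over their backs; the gripper's body (76 mm by 85 mm) begins 54 mm behind the grasp point. The pads swing forward as they close: fully open they stand 13 mm farther back than shut.
Start: joints at [-1.113, 0.241, 0.005, 1.335, 0, 1.571], TCP at [0.221, -0.449, 0.25] pointing down, gripper open.
Joint ranges: [-2.72, 2.72], [-1.05, 1.87], [-1.09, 1.28], [-1.99, 2.15], [-1.42, 1.44], [-3.14, 3.14]. Speed limits (rad/s): [2.79, 2.79, 3.14, 3.14, 3.14, 3.14].

## Interface

Orientations are given as a unit quaternion [x, y, z, w].
In Python, from workcell import get_obs, camera, job_done, silhouettes gives the robot as it stands. The module is installed in compiled form; this text tells all that it offers.
- The arm moves only by the tool drive_tool, never from a script. Its argument "increments" is a list of rows, each a list of 3 entries, a list of its own where there are three numbers: the shift along the world's x, y, z in mm, then the turn, a rotation vector about the world's x, y, z in degrees, then the opening, from 0 (shut) to 1 (fully open). A call has 1 to 8 rows; each row shifts and turns the commanded pose from where the row before left it; what a row does not reach is not made up. A row lasts 1/12 s, in which the tool goes at most 41.7 mm and 7.16 degrees, less where a joint would pass 70% of its speed; a pose out of reach is approached as far as the arm can. A call is refused whole if a number of a shift passes 41.7 or a number of a turn 7.16, either way. A call with a gripper value outside its range is refused whole. The fingers move at their own pace and stop on an object; the grip force is fixed at half the most. Time passes only in rows, so rows that do not move let the fingers close. It gives the time, the measured TCP pose, the force, the opening and the grip force at its end, in the units of the state.
- get_obs(): the state, without advancing time (a new reading comes with each control period).
- camera(name): name is "scene" or "top" or "wrist"; returns a dict with "image" (400x640x3 uint8, red, green, blue), "K" (3x3 intrinsics, pixels), "view" (4x4, takes a point from world to camera coordinates). Camera axes: x right, y down, z forward; pixel columns grow to the right and rows downward; lengths in m; the calibration is good to about 2 mm. A picture is of the moment at which its call begins. There is no depth.
- job_done(): hands the job in; it is judged then, once.
Trained networks look in a picture, given as the dict that the camera call returned (one of the last four; its "shot" number tells which), for a name from the list of things; names that differ only in an ending like _2 or _b are one class to them, and where a whole thing is asked for, a point or a joint stands for the part that bears it (a point fixed in the world has none). Each returns a list of dicts, best first, with "conf" (0 to 1); they miss things now and then, are a little off and sometimes report something else, mostly with a low value. They report only what shows in the picture. A call takes as long as a camera call.
- silhouettes(query, picture): "region" (400x640 bool, what is visible of it) and "bbox" ([left, top, right, bottom] in pixels, round what is visible of it).
The state is a dict: "clock": time; "joint_pos": joint angles; "joint_vel": joint speeds; "tau": joint torques, N m; "eef_pos": TCP position; "tool_rot": TCP orientation; "ft_force": force on the tool from outside, world axes, zero at the start; "ft_torque": the same for the moment, N m; "grip_width": finger opening in m; "grasp_force": force on a finger pad.
Only numpy, scipy, OpenCV 4.12 (cv2) and the standard library are available. Lean on these libraries where they do the work, as an engineer would, in place of code of your own. Each camera call takes 0.05 s, during which the arm holds its last target. There are 200 camera calls.

## Working session

There is one attempt and no reset: what is moved stays moved. The work goes in short steps, Python scripts to look and compute and a tool call to move; the robot and the scene stay as the last step left them, time stands still between calls to the robot, and variables do not carry over. Pictures are saved under pics/ and viewed, at most 10 in all, crops included, and the job is handed in when it is done.

Besides the shell and the picture viewer there is one more tool, called after "Emit:" as name([rows], argument=value, ...), one row to a line, values as JSON. drive_tool: Moves the arm, as the interface text tells. Its arguments: {"type":"object","properties":{"increments":{"type":"array"}},"required":["increments"]}

```bash
mkdir -p pics; cat > h.py <<'E'
import numpy as np, cv2
from workcell import get_obs, camera, job_done, silhouettes
def save(c,n): cv2.imwrite('pics/'+n, c['image'][:,:,::-1])
def proj(c,p):
    q=c['view']@np.append(p,1); u=c['K']@q[:3]; return u[:2]/u[2]
def ray(c,uv):
    d=np.linalg.inv(c['K'])@np.array([uv[0],uv[1],1.]); R=c['view'][:3,:3]; t=c['view'][:3,3]
    d=R.T@d; return -R.T@t, d/np.linalg.norm(d)
def atz(c,uv,z):
    o,d=ray(c,uv); return o+d*(z-o[2])/d[2]
def tri(obs):
    A=np.zeros((3,3));b=np.zeros(3)
    for c,uv in obs:
        o,d=ray(c,uv); P=np.eye(3)-np.outer(d,d); A+=P;b+=P@o
    x=np.linalg.solve(A,b); return x,[np.linalg.norm((np.eye(3)-np.outer(ray(c,u)[1],ray(c,u)[1]))@(x-ray(c,u)[0])) for c,u in obs]
E
python3 - <<'E'
from h import *
s=camera('scene');t=camera('top')
save(s,'s0.png');save(t,'t0.png')
for n,c in (('s',s),('t',t)):
    print(n,'cam',ray(c,(320,200)))
    for q in ['steel','block','board','lamp','lamp_boom','lamp_shade','lamp_knob','fork','knife','mill','mug']:
        for r in silhouettes(q,c)[:2]:
            ys,xs=np.nonzero(r['region']); print(n,q,round(r['conf'],2),r['bbox'],xs.mean().round(1),ys.mean().round(1),len(xs))
print(get_obs())
E
```

```text
s cam (array([-0.02177613, -1.15686981,  0.74639834]), array([ 0.43246458,  0.80610895, -0.40393409]))
s steel 0.72 [308.4, 222.8, 349.9, 255.9] 328.7 239.8 401
s block 0.8 [343.1, 238.6, 435.6, 336.8] 386.8 293.9 5659
s block 0.41 [286.0, 173.4, 297.2, 211.2] 291.0 192.5 388
s board 0.63 [255.7, 218.7, 329.6, 278.0] 293.6 251.1 1356
s lamp 0.81 [277.8, 159.0, 343.5, 231.2] 322.2 194.8 795
s lamp_boom 0.79 [277.4, 158.0, 339.4, 173.1] 310.4 164.7 288
s lamp_shade 0.69 [274.1, 156.1, 338.8, 173.2] 312.4 164.2 295
s lamp_shade 0.41 [257.5, 218.0, 329.5, 277.1] 294.2 251.2 1403
s lamp_knob 0.62 [278.4, 158.6, 336.8, 172.8] 310.1 164.7 255
s lamp_knob 0.49 [285.6, 172.7, 299.3, 213.2] 291.0 192.7 385
s fork 0.73 [316.3, 242.6, 357.7, 273.4] 335.4 258.2 420
s fork 0.69 [275.9, 156.8, 339.5, 174.0] 311.5 164.4 257
s knife 0.67 [279.9, 232.3, 308.3, 263.8] 296.9 250.7 149
s mill 0.68 [285.4, 172.3, 297.5, 210.2] 291.0 192.6 398
s mill 0.63 [231.3, 198.0, 244.9, 223.2] 237.4 208.5 298
s mug 0.69 [229.6, 193.9, 243.0, 224.1] 237.4 207.6 305
t cam (array([ 0.28614478, -0.06786963,  1.49919209]
[... 1001 characters left out ...]
'clock': 1.2, 'joint_pos': array([-1.11297459e+00,  2.40629595e-01,  5.03187103e-03,  1.33523518e+00,
       -1.08127407e-05,  1.57080280e+00]), 'joint_vel': array([ 0.00013748,  0.00040703, -0.00111689,  0.00098207,  0.00016647,
       -0.00169995]), 'tau': array([ 7.87211702e-04, -3.72221088e+01,  2.52693218e+01,  1.43316815e-03,
        1.69044938e-04,  9.44192607e-06]), 'eef_pos': array([ 0.22099537, -0.44851114,  0.25000386]), 'tool_rot': array([ 9.73914849e-01,  2.26913786e-01, -9.41581239e-06, -1.65865232e-05]), 'ft_force': array([ 0.61913352, -0.73930356, -0.10818414]), 'ft_torque': array([-0.02103733, -0.00289803, -0.02734875]), 'grasp_force': 0.0, 'grip_width': 0.08505154256660205}
```

View pics/s0.png

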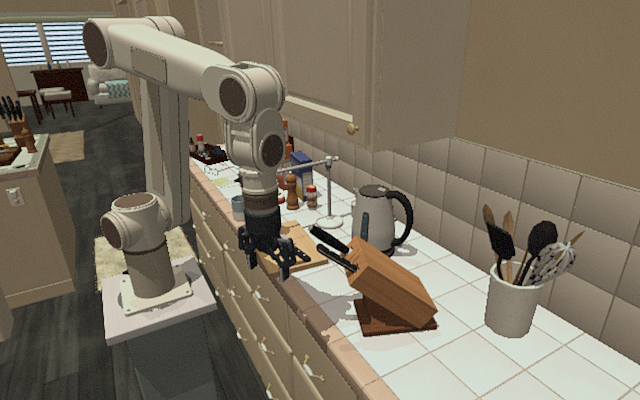

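View pics/t0.png

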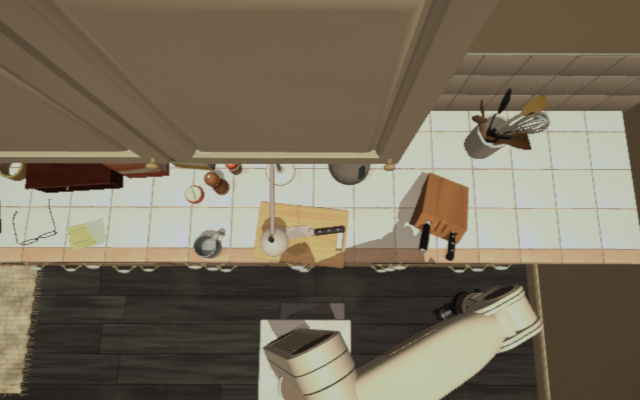

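The scene view shows the block at right front with two handles: the steel's is the upper-left one near (329,240), nearer the board. The top view shows the steel handle at (425,237), the fork at (451,247), the board at (302,234), and the lamp shade with its knob at (273,241) over the board's left part.

```bash
python3 - <<'E'
from h import *
s=camera('scene');t=camera('top')
S=silhouettes('steel',s)[0]['region'];T=silhouettes('steel',t)[0]['region']
def ends(M):
    p=np.argwhere(M)[:,::-1].astype(float);m=p.mean(0);u=np.linalg.svd(p-m,full_matrices=False)[2][0]
    q=(p-m)@u; return m, m+u*np.percentile(q,1), m+u*np.percentile(q,99)
for n,c,M in (('s',s,S),('t',t,T)): print(n,*[e.round(1) for e in ends(M)])
print('centre',tri([(s,ends(S)[0]),(t,ends(T)[0])]))
for uv in [(417,252),(431,222)]: print(atz(t,uv,.25))
# lamp: shade circle in top
L=silhouettes('lamp_boom',t)[0]['region']; save({'image':t['image'][150:280,180:480].repeat(1,0)},'x.png')
g=cv2.resize(t['image'][150:280,190:490],None,fx=2.6,fy=2.6,interpolation=cv2.INTER_CUBIC);save({'image':g},'t1.png')
print('shade px->',atz(t,(273.5,241.5),.28),'boom top',atz(t,(272,165),.27))
for uv in [(258,203),(349,209),(346,269),(254,261)]: print('board',atz(t,uv,.02))
B=silhouettes('block',t)[0]['region']; r=cv2.minAreaRect(np.argwhere(B)[:,::-1].astype(np.float32));print(r)
print('cup',atz(t,(393,167),.0), 'edge', atz(t,(300,262),0.))
E
```

```text
s [328.4 239.7] [308.9 227.6] [349.  252.5]
t [424.9 237. ] [427.7 221.2] [422.4 251.5]
centre (array([ 0.4180257 , -0.37987457,  0.23963228]), [np.float64(0.0017181647281946932), np.float64(0.0017181647281947503)])
[ 0.37248049 -0.35173772  0.25      ]
[ 0.46530947 -0.39911696  0.25      ]
shade px-> [0.40020639 0.08479316 0.28      ] boom top [0.64132982 0.09762787 0.27      ]
board [0.56704019 0.17894474 0.02      ]
board [ 0.54571554 -0.15867365  0.02      ]
board [ 0.32671983 -0.14607634  0.02      ]
board [0.35401782 0.18566993 0.02      ]
((444.334228515625, 207.96035766601562), (55.023101806640625, 57.73285675048828), 19.798877716064453)
cup [ 0.71326549 -0.32993612  0.        ] edge [0.3519078  0.02086872 0.        ]
```

View pics/t1.png

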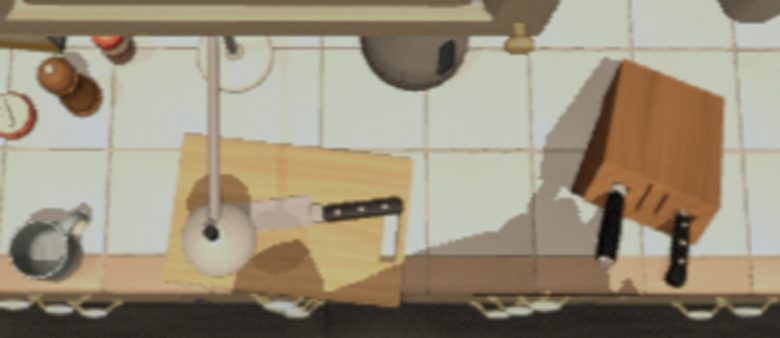

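Emit:
drive_tool([
  [[0, 10, 40], [0, 0, 0], 1],
  [[10, 20, 40], [0, 0, 0], 1],
  [[15, 25, 40], [0, 0, 0], 1],
  [[15, 25, 40], [0, 0, 0], 1],
  [[15, 20, 40], [0, 0, 0], 1],
  [[15, 20, 0], [0, 0, 0], 1],
  [[0, 0, 0], [0, 0, 0], 1],
])

```text
clock: 2.08
eef_pos: [0.2858, -0.3387, 0.4322]
tool_rot: [0.973, 0.229, 0.002, 0.003]
ft_force: [-0.0, -0.6, 0.1]
grip_width: 0.0851
grasp_force: 0.0
```

```bash
python3 - <<'E'
from h import *
w=camera('wrist');save(w,'w1.png');np.save('w1.npy',w,allow_pickle=True)
print(ray(w,(320,200)))
for q in ['steel','fork','block','board','lamp_knob','knife']:
    for r in silhouettes(q,w)[:2]: print(q,r['conf'],r['bbox'])
E
```

```text
(array([ 0.34474752, -0.30896374,  0.55726016]), array([-0.24710891, -0.13396837, -0.95968206]))
steel 0.87 [377.4, 32.4, 453.9, 114.0]
fork 0.57 [437.2, 96.2, 494.5, 178.6]
block 0.93 [397.3, 0.0, 578.8, 132.2]
board 0.67 [109.4, 0.2, 256.7, 70.8]
```

View pics/w1.png

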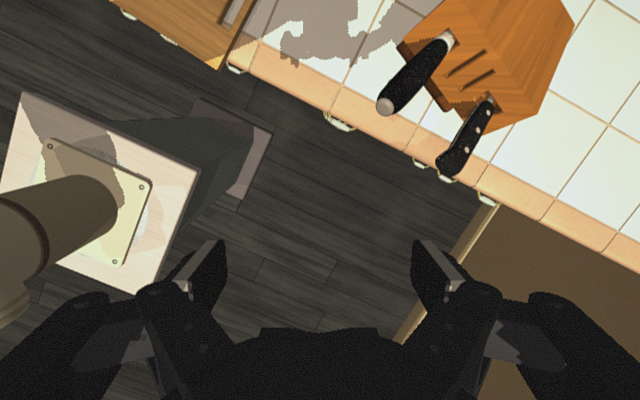

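The wrist view shows the steel's handle clearly: its metal end cap at (386,106) and its neck at the hole's mouth near (447,37). The fork is the riveted handle at (465,140).

Emit:
drive_tool([
  [[6, 40, 0], [0, 0, -6.6], 1],
  [[6, 40, 0], [0, 0, -6.6], 1],
  [[6, 40, 0], [0, 0, -6.6], 1],
  [[6, 40, 0], [0, 0, -6.6], 1],
  [[6, 40, 0], [0, 0, 0], 1],
  [[6, 40, 0], [0, 0, 0], 1],
  [[6, 40, 0], [0, 0, 0], 1],
  [[6, 40, 0], [0, 0, 0], 1],
])

```text
clock: 3.1
eef_pos: [0.3298, -0.0329, 0.4289]
tool_rot: [1.0, 0.017, -0.0, 0.0]
ft_force: [2.6, -0.5, -0.3]
grip_width: 0.0853
grasp_force: 0.0
```

Emit:
drive_tool([
  [[0, 30, 0], [0, 0, 0], 1],
  [[0, 30, 0], [0, 0, 0], 1],
  [[0, 20, 0], [0, 0, 0], 1],
  [[0, 0, 0], [0, 0, 0], 0.7],
])

```text
clock: 3.43
eef_pos: [0.3315, 0.0242, 0.4288]
tool_rot: [1.0, 0.029, -0.001, -0.009]
ft_force: [-0.3, 0.2, -0.1]
grip_width: 0.0755
grasp_force: 0.0
```

```bash
python3 - <<'E'
from h import *
w=camera('wrist');save(w,'w2.png');np.save('w2.npy',w,allow_pickle=True)
print(ray(w,(320,200)))
for q in ['steel','lamp_shade','lamp','board','lamp_knob','knife']:
    for r in silhouettes(q,w)[:2]: print(q,r['conf'],r['bbox'])
E
```

```text
(array([0.39811954, 0.02561052, 0.55360084]), array([-0.28547165, -0.0037364 , -0.95837987]))
lamp_shade 0.69 [214.4, 0.0, 303.0, 142.4]
lamp 0.72 [215.8, 0.0, 304.3, 142.3]
board 0.8 [227.0, 1.0, 445.8, 154.6]
lamp_knob 0.8 [212.2, 0.2, 303.3, 145.0]
knife 0.95 [289.8, 52.0, 432.4, 81.8]
```

View pics/w2.png

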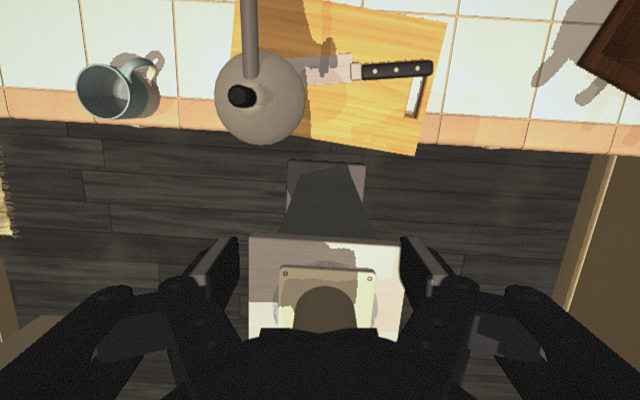

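The shade is centred at (260,97) in the wrist view, with the black knob's top at (237,96), and the boom runs up the picture at x≈250. The board's left part is below it.

```bash
python3 - <<'E'
from h import *
w1=np.load('w1.npy',allow_pickle=True).item();w2=np.load('w2.npy',allow_pickle=True).item()
t=camera('top');s=camera('scene')
f=lambda x,y:(190+x/2.6,150+y/2.6)
print('knobtop',tri([(w2,(237,96)),(t,f(210,232))]))
print('shade c',tri([(w2,(260,97)),(t,f(219,239))]))
print('at z .317',atz(w2,(237,96),.317),atz(t,f(210,232),.317))
print('foot',atz(t,f(236,50),0.005))
for x in [(213,40),(212,130)]: print('boom',atz(t,f(*x),.277))
for uv in [(248,5),(250,45)]: print('boom w',atz(w2,uv,.277))
E_=tri([(w1,(386,106)),(t,f(606,257)),(s,(311,228))]);M=tri([(w1,(447,37)),(t,f(619,190))])
print('end',E_,'mouth',M); d=E_[0]-M[0];print(d,np.linalg.norm(d),d/np.linalg.norm(d))
for a,b,z in [((386,106),(447,37),0)]: 
    for zz in (.28,.285,.29,.295): print(zz,atz(w1,(386,106),zz))
    for zz in (.195,.2,.205,.21): print(zz,atz(w1,(447,37),zz))
    for zz in (.28,.29): print('t',zz,atz(t,f(606,257),zz))
    for zz in (.2,.21): print('t',zz,atz(t,f(619,190),zz))
print('cab knob',tri([(s,(352,129)),(t,(389.5,167))]))
for n,uv in [('bl',f(184,134)),('br',f(411,156)),('fr',f(401,305)),('fl',f(164,285))]: print(n,atz(t,uv,.02))
E
```

```text
knobtop (array([0.40283021, 0.08717656, 0.32801955]), [np.float64(0.0006776074254236765), np.float64(0.0006776074254236091)])
shade c (array([0.40475399, 0.08969426, 0.23146118]), [np.float64(0.001723146682372882), np.float64(0.0017231466823728163)])
at z .317 [0.40368356 0.0905426  0.317     ] [0.40332066 0.0883047  0.317     ]
foot [0.70129984 0.09938272 0.005     ]
boom [0.63805908 0.09688917 0.277     ]
boom [0.5277739  0.09483219 0.277     ]
boom w [0.47496972 0.09181078 0.277     ]
boom w [0.44560861 0.09023333 0.277     ]
end (array([ 0.37711764, -0.36263086,  0.27744004]), [np.float64(0.002170518870375239), np.float64(0.0032469466405443395), np.float64(0.0010794277646328663)]) mouth (array([ 0.46561384, -0.39513974,  0.2229353 ]), [np.float64(0.0016513704284065417), np.float64(0.0016513704284066633)])
[-0.0884962   0.03250888  0.05450474] 0.10889982322112007 [-0.81263863  0.29852093  0.50050345]
0.28 [ 0.37489413 -0.36110727  0.28      ]
0.285 [ 0.37435048 -0.36016693  0.285     ]
0.29 [ 0.37380683 -0.3592266   0.29      ]
0.295 [ 0.37326318 -0.35828626  0.295     ]
0.195 [ 0.47550997 -0.40049531  0.195     ]
0.2 [ 0.47370515 -0.39923197  0.2       ]
0.205 [ 0.47190034 -0.39796863  0.205     ]
0.21 [ 0.47009553 -0.39670529  0.21      ]
t 0.28 [ 0.37985593 -0.36351167  0.28      ]
t 0.29 [ 0.37908729 -0.36108677  0.29      ]
t 0.2 [ 0.46893639 -0.40275659  0.2       ]
t 0.21 [ 0.46752942 -0.40017893  0.21      ]
cab knob (array([ 0.5784324 , -0.23800278,  0.477489  ]), [np.float64(0.0013440038905221505), np.float64(0.0013440038905221544)])
bl [0.57260483 0.16886224 0.02      ]
br [ 0.54194668 -0.1552262   0.02      ]
fr [ 0.33269994 -0.13975002  0.02      ]
fl [0.35895112 0.18918945 0.02      ]
```

Emit:
drive_tool([
  [[36, 32, 0], [0, 0, 0], 0.45],
  [[36, 33, 0], [0, 0, 0], 0.45],
  [[0, 0, -25], [0, 0, 0], 0.45],
  [[0, 0, 0], [0, 0, 0], 0.45],
  [[0, 0, 0], [0, 0, 0], 0.45],
])

```text
clock: 4.3
eef_pos: [0.3949, 0.0475, 0.403]
tool_rot: [0.999, 0.045, -0.003, -0.021]
ft_force: [-0.3, 0.2, 0.8]
grip_width: 0.0385
grasp_force: 0.0
```

```bash
python3 - <<'E'
from h import *
o=get_obs();print(o['eef_pos'],o['tool_rot'],o['grip_width'],o['joint_pos'])
w=camera('wrist');save({'image':w['image'][100:400,120:520]},'w3.png');print(proj(w,[.403,.0893,.317]),proj(w,[.403,.0893,.289]))
E
```

```text
[0.39494821 0.04749378 0.40296865] [ 0.99875709  0.04497587 -0.00344497 -0.02120312] 0.038474572083241516 [0.08913204 0.02423181 0.14488075 1.69646112 0.04267202 3.1406148 ]
[266.21549003 188.3280757 ] [273.44736818 179.50908261]
```

View pics/w3.png

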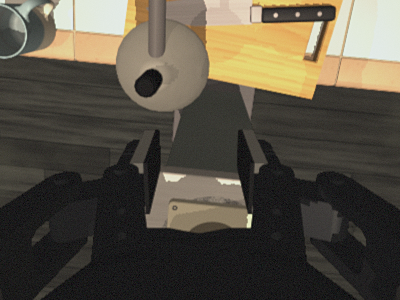

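The view shows the knob at crop (148,82) ahead-left of the fingers; joint 6 is at its limit, so I turn the hand the other way round before going on.

Emit:
drive_tool([
  [[0, 0, 0], [-2.4, -0.5, 6.5], 0.45],
  [[0, 0, 0], [0, 0, 7.1], 0.45],
  [[0, 0, 0], [0, 0, 7.1], 0.45],
  [[0, 0, 0], [0, 0, 7.1], 0.45],
  [[0, 0, 0], [0, 0, 7.1], 0.45],
  [[0, 0, 0], [0, 0, 7.1], 0.45],
  [[0, 0, 0], [0, 0, 7.1], 0.45],
  [[0, 0, 0], [0, 0, 7.1], 0.45],
])

```text
clock: 5.02
eef_pos: [0.3955, 0.0475, 0.4066]
tool_rot: [0.858, 0.513, 0.003, 0.0]
ft_force: [0.1, -0.0, -0.4]
grip_width: 0.0383
grasp_force: 0.0
```

Emit:
drive_tool([
  [[0, 0, 0], [0, 0, 7.1], 0.45],
  [[0, 0, 0], [0, 0, 7.1], 0.45],
  [[0, 0, 0], [0, 0, 7.1], 0.45],
  [[0, 0, 0], [0, 0, 7.1], 0.45],
  [[0, 0, 0], [0, 0, 7.1], 0.45],
  [[0, 0, 0], [0, 0, 7.1], 0.45],
  [[0, 0, 0], [0, 0, 7.1], 0.45],
  [[0, 0, 0], [0, 0, 7.1], 0.45],
])

```text
clock: 5.68
eef_pos: [0.3955, 0.0475, 0.4066]
tool_rot: [0.511, 0.859, 0.002, 0.001]
ft_force: [-0.1, 1.2, -0.9]
grip_width: 0.0384
grasp_force: 0.0
```

Emit:
drive_tool([
  [[0, 0, 0], [0, 0, 7.1], 0.45],
  [[0, 0, 0], [0, 0, 7.1], 0.45],
  [[0, 0, 0], [0, 0, 7.1], 0.45],
  [[0, 0, 0], [0, 0, 7.1], 0.45],
  [[0, 0, 0], [0, 0, 7.1], 0.45],
  [[0, 0, 0], [0, 0, 0], 0.45],
  [[0, 0, 0], [0, 0, 0], 0.45],
])

```text
clock: 6.27
eef_pos: [0.3957, 0.0476, 0.406]
tool_rot: [0.229, 0.973, 0.001, 0.001]
ft_force: [-1.1, -0.6, 0.3]
grip_width: 0.0383
grasp_force: 0.0
```

```bash
python3 - <<'E'
from h import *
from scipy.spatial.transform import Rotation as R
o=get_obs();print(o['eef_pos'],o['joint_pos']);print(R.from_quat(o['tool_rot']).as_matrix().round(3))
w=camera('wrist');print(proj(w,[.403,.0893,.317]))
E
```

```text
[0.39565546 0.04759362 0.40597354] [1.18927578e-01 2.18715474e-02 1.50888788e-01 1.69825652e+00
 1.10231977e-03 5.81613655e-01]
[[-0.895  0.446  0.001]
 [ 0.446  0.895  0.001]
 [-0.001  0.002 -1.   ]]
[374.65947983 187.30232707]
```

Emit:
drive_tool([
  [[7, 21, 0], [0, 0, 0], 0.45],
  [[0, 21, 0], [0, 0, 0], 0.45],
  [[0, 0, 0], [0, 0, 0], 0.45],
  [[0, 0, -30], [0, 0, 0], 0.45],
  [[0, 0, -30], [0, 0, 0], 0.45],
  [[0, 0, -20], [0, 0, 0], 0.45],
  [[0, 0, -10], [0, 0, 0], 0.45],
  [[0, 0, 0], [0, 0, 0], 0.45],
])

```text
clock: 6.98
eef_pos: [0.4012, 0.0891, 0.3121]
tool_rot: [0.228, 0.974, -0.001, -0.003]
ft_force: [0.1, 1.0, -0.0]
grip_width: 0.0385
grasp_force: 0.0
```

```bash
python3 - <<'E'
from h import *
o=get_obs();print(o['eef_pos'],o['ft_force'])
w=camera('wrist');save({'image':w['image'][100:400,120:520]},'w4.png')
E
```

```text
[0.40123575 0.08907498 0.31210104] [ 0.14491469  0.96621785 -0.04578941]
```

View pics/w4.png

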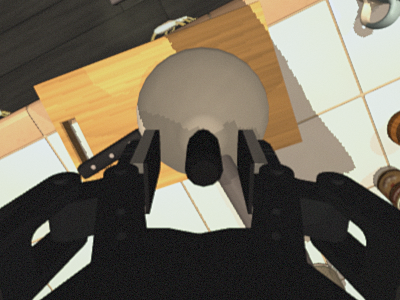

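The black knob stands between the open fingers at crop (205,155), with the shade below it.

Emit:
drive_tool([
  [[0, 0, -5], [0, 0, 0], 0.45],
  [[1, 19, 0], [0, 0, 0], 0.45],
  [[2, 19, 0], [0, 0, 0], 0.45],
  [[4, 29, 0], [0, 0, 0], 0.45],
  [[7, 28, 0], [0, 0, 0], 0.45],
  [[10, 27, 0], [0, 0, 0], 0.45],
  [[0, 0, 0], [0, 0, 0], 0.45],
])

```text
clock: 7.62
eef_pos: [0.4286, 0.2157, 0.3097]
tool_rot: [0.226, 0.974, 0.002, -0.0]
ft_force: [-0.1, -0.3, -0.2]
grip_width: 0.0388
grasp_force: 0.0
```

Emit:
drive_tool([
  [[10, 22, 0], [0, 0, 0], 0.45],
  [[15, 25, 0], [0, 0, 0], 0.45],
  [[18, 23, 0], [0, 0, 0], 0.45],
  [[20, 21, 0], [0, 0, 0], 0.45],
  [[11, 10, 0], [0, 0, 0], 0.45],
  [[0, 0, 0], [0, 0, 0], 0.45],
])

```text
clock: 8.12
eef_pos: [0.5029, 0.3145, 0.3087]
tool_rot: [0.227, 0.974, 0.001, -0.001]
ft_force: [-0.8, -0.1, 0.2]
grip_width: 0.0384
grasp_force: 0.0
```

```bash
python3 - <<'E'
from h import *
o=get_obs();print(o['eef_pos'],o['ft_force'])
t=camera('top');save({'image':cv2.resize(t['image'][150:280,180:480],None,fx=2.6,fy=2.6)},'t2.png')
w=camera('wrist');save({'image':w['image'][100:400,120:520]},'w5.png')
a=cv2.imread('pics/t2.png');b=cv2.imread('pics/w5.png');b=cv2.resize(b,None,fx=.85,fy=.85);c=np.zeros((600,800,3),np.uint8);c[:338,:780]=a;c[340:595,:340]=b;cv2.imwrite('pics/c1.png',c)
E
```

```text
[0.50292815 0.31452658 0.30870146] [-0.84014815 -0.06562223  0.21156917]
```

View pics/c1.png

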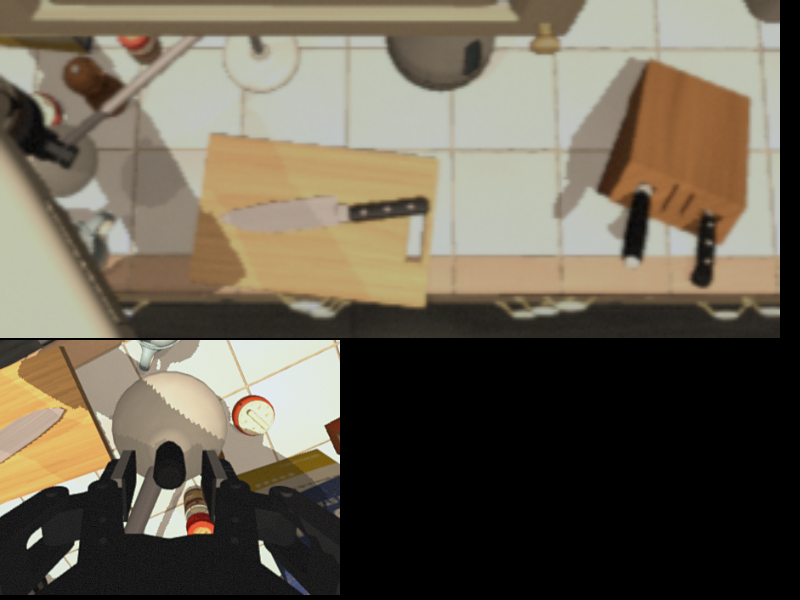

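The boom has swung with the knob to θ≈0.85; the shade is now left of the board near (70,160) in the top crop, with a clear gap to the board's left edge at (200,200). The wrist inset shows the knob still loosely between the fingers. Now I back off and go to the steel.

Emit:
drive_tool([
  [[0, 0, 30], [0, 0, 0], 0.45],
  [[0, 0, 35], [0, 0, 0], 0.45],
  [[-20, -35, 20], [0, 0, 0], 0.6],
  [[-20, -35, 20], [0, 0, 0], 0.6],
  [[-20, -35, 10], [0, 0, 0], 0.6],
  [[-20, -35, 0], [0, 0, 0], 0.6],
  [[-15, -38, 0], [0, 0, 0], 0.6],
  [[-15, -38, 0], [0, 0, 0], 0.6],
])

```text
clock: 8.88
eef_pos: [0.3913, 0.0998, 0.4223]
tool_rot: [0.227, 0.974, 0.001, 0.0]
ft_force: [0.8, -0.5, 0.9]
grip_width: 0.0511
grasp_force: 0.0
```

Emit:
drive_tool([
  [[-10, -40, 0], [0, 0, 0], 0.6],
  [[-10, -40, 0], [0, 0, 0], 0.6],
  [[-10, -40, 0], [0, 0, 2], 0.6],
  [[-10, -40, 0], [0, 0, 2], 0.6],
  [[-5, -40, 0], [0, 0, 2], 0.6],
  [[-5, -40, 0], [0, 0, 0], 0.6],
  [[-5, -40, 0], [0, 0, 0], 0.6],
  [[0, -40, 0], [0, 0, 0], 0.6],
])

```text
clock: 9.55
eef_pos: [0.3359, -0.2195, 0.4227]
tool_rot: [0.177, 0.984, -0.0, 0.0]
ft_force: [1.7, 0.8, -0.2]
grip_width: 0.0513
grasp_force: 0.0
```

Emit:
drive_tool([
  [[0, -40, 0], [0, 0, 0], 0.6],
  [[0, -25, 0], [0, 0, 0], 0.6],
  [[0, 0, 0], [0, 0, 0], 0.6],
])

```text
clock: 9.8
eef_pos: [0.337, -0.2868, 0.4208]
tool_rot: [0.18, 0.984, -0.001, -0.001]
ft_force: [0.3, 0.3, -0.6]
grip_width: 0.0511
grasp_force: 0.0
```

```bash
python3 - <<'E'
from h import *
o=get_obs();print(o['eef_pos'],o['tool_rot'],o['joint_pos'])
w=camera('wrist');np.save('w6.npy',w,allow_pickle=True);t=camera('top')
for n,c in (('w',w),('t',t)):
  for q in ['steel','lamp_shade']:
    for r in silhouettes(q,c)[:2]: print(n,q,r['conf'],r['bbox'])
E
```

```text
[ 0.33697033 -0.28678696  0.42076058] [ 1.79641813e-01  9.83731008e-01 -5.85783516e-04 -1.33383513e-03] [-0.70360687  0.12034974  0.29666144  1.74883396 -0.00234738 -0.34235979]
w steel 0.76 [265.0, 243.7, 283.0, 302.9]
t lamp_shade 0.97 [188.1, 163.7, 257.0, 225.7]
```

Emit:
drive_tool([
  [[35, -5, 3], [0, 0, 0], 0.6],
  [[35, -5, 3], [0, 0, 0], 0.6],
  [[30, -5, 3], [0, 0, 0], 0.6],
  [[0, 0, 0], [0, 0, 0], 0.6],
  [[0, 0, 0], [0, 0, 0], 0.6],
])

```text
clock: 10.52
eef_pos: [0.4403, -0.2968, 0.429]
tool_rot: [0.175, 0.985, 0.001, -0.002]
ft_force: [-0.7, -0.4, 0.2]
grip_width: 0.0515
grasp_force: 0.0
```

```bash
python3 - <<'E'
from h import *
o=get_obs();print(o['eef_pos'])
w=camera('wrist');np.save('w7.npy',w,allow_pickle=True)
for r in silhouettes('steel',w)[:2]: print(r['conf'],r['bbox'])
E
```

```text
[ 0.44030166 -0.29683398  0.42897404]
0.61 [215.0, 130.8, 257.6, 226.0]
```

Emit:
drive_tool([
  [[0, -40, 0], [0, 0, 0], 0.6],
  [[0, -40, 0], [0, 0, 0], 0.6],
  [[0, -40, 0], [0, 0, 0], 0.6],
  [[0, -40, 0], [0, 0, 0], 0.6],
  [[0, 0, 0], [0, 0, 0], 0.6],
  [[0, 0, 0], [0, 0, 0], 0.6],
])

```text
clock: 11.12
eef_pos: [0.438, -0.4604, 0.4273]
tool_rot: [0.178, 0.984, 0.001, -0.003]
ft_force: [0.0, 0.3, 0.3]
grip_width: 0.0511
grasp_force: 0.0
```

```bash
python3 - <<'E'
from h import *
o=get_obs();print(o['eef_pos'])
w=camera('wrist');np.save('w8.npy',w,allow_pickle=True)
for r in silhouettes('steel',w)[:2]: print(r['conf'],r['bbox'])
a=np.load('w7.npy',allow_pickle=True).item()['image'];b=w['image']
c=np.vstack([a[:300,120:520],b[:300,120:520]]);c=np.zeros((600,800,3),np.uint8)
c[:300,:400]=a[:300,120:520];c[:300,400:]=b[:300,120:520];save({'image':c[:300]},'c2.png')
E
```

```text
[ 0.4379688  -0.46039767  0.42726339]
0.77 [368.5, 68.1, 413.9, 184.8]
```

View pics/c2.png

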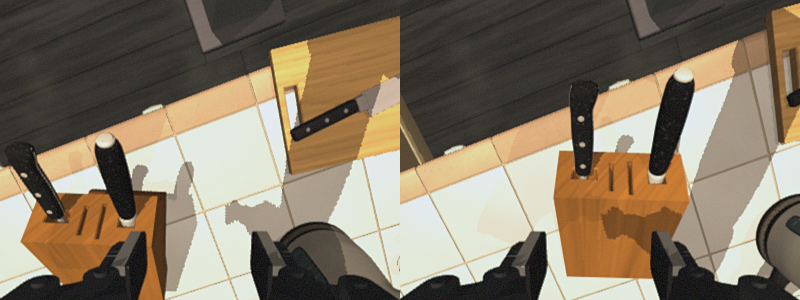

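The pair of wrist views shows the steel (smooth handle, light end cap) clearly: cap at (225,141) and mouth at (247,222) in the first picture, (404,74) and (376,178) in the second. The fork is the riveted handle beside it.

```bash
python3 - <<'E'
from h import *
from scipy.optimize import least_squares
W=[np.load(f'w{i}.npy',allow_pickle=True).item() for i in (1,7,8)]
px=[[(386,106),(447,37)],[(225,141),(247,222)],[(404,74),(376,178)]]
for k,n in ((0,'end'),(1,'mouth')):
    print(n,tri([(w,p[k]) for w,p in zip(W[1:],px[1:])]),tri([(w,p[k]) for w,p in zip(W,px)]))
# dark handle mask axis
ax=[]
for w,p in zip(W,px):
    a,b=np.array(p[0],float),np.array(p[1],float)
    m=np.zeros((400,640),np.uint8);cv2.line(m,tuple(map(int,a)),tuple(map(int,b)),1,34)
    M=(m>0)&(w['image'].max(2)<45); n,l,st,cc=cv2.connectedComponentsWithStats(M.astype(np.uint8))
    j=1+np.argmax(st[1:,4]); q=np.argwhere(l==j)[:,::-1].astype(float);c=q.mean(0);u=np.linalg.svd(q-c,full_matrices=False)[2][0]
    ax.append((c,u));print(c.round(1),u.round(3),(a-b)/np.linalg.norm(a-b),len(q))
el=np.radians(40)
def D(y,e): return np.array([-np.cos(e)*np.cos(y),-np.cos(e)*np.sin(y),np.sin(e)])
def res(v,sel=(0,1,2),fe=None):
    m=v[:3];d=D(v[3],v[4]);r=[]
    for i in sel:
        c,u=ax[i];nrm=np.array([-u[1],u[0]])
        for s in (.01,.065,.12): r.append((proj(W[i],m+s*d)-c)@nrm)
        r+=list(.5*(proj(W[i],m+.127*d)-px[i][0])); r+=list(.3*(proj(W[i],m)-px[i][1]))
    return np.array(r+[(v[2]-.2)*200,(v[4]-el)*50])
for sel in ((0,1,2),(1,2),(0,1),(0,2)):
    s=least_squares(res,[.47,-.40,.2,-.35,el],args=(sel,));v=s.x
    print(sel,v[:3].round(4),np.degrees(v[3:]).round(1),'rms',np.sqrt(2*s.cost/len(s.fun)).round(2),'grip',(v[:3]+.058*D(v[3],v[4])).round(4))
E
```

```text
end (array([ 0.37418743, -0.36005969,  0.28082826]), [np.float64(0.0003875111662793641), np.float64(0.0003875111662794512)]) (array([ 0.37436685, -0.36030992,  0.28158837]), [np.float64(0.0005980229215301817), np.float64(0.0005129543202515609), np.float64(0.0005596749973893153)])
mouth (array([ 0.4711281 , -0.40036157,  0.20192126]), [np.float64(0.00034169484022052567), np.float64(0.00034169484022052263)]) (array([ 0.47180545, -0.39982784,  0.20173782]), [np.float64(0.0016301579137461282), np.float64(0.0006772214099654), np.float64(0.0010679868653227752)])
[414.   74.2] [-0.67   0.742] [-0.66233957  0.74920377] 1929
[236.7 178.9] [0.295 0.956] [-0.26210915 -0.96503823] 1721
[389.5 123.7] [-0.266  0.964] [ 0.25997347 -0.96561576] 2258
(0, 1, 2) [ 0.4672 -0.3981  0.1995] [-22.   38.5] rms 0.75 grip [ 0.4251 -0.3811  0.2355]
(1, 2) [ 0.4659 -0.3978  0.199 ] [-22.2  39. ] rms 0.68 grip [ 0.4242 -0.3808  0.2355]
(0, 1) [ 0.4681 -0.3974  0.201 ] [-21.6  38.4] rms 0.7 grip [ 0.4259 -0.3807  0.237 ]
(0, 2) [ 0.4668 -0.3983  0.2002] [-22.2  38.6] rms 0.79 grip [ 0.4249 -0.3812  0.2363]
```

Emit:
drive_tool([
  [[8, 22, -20], [2.5, 6.2, -0.5], 0.6],
  [[8, 22, -20], [2.5, 6.2, -0.5], 0.6],
  [[8, 21, -20], [2.5, 6.2, -0.5], 0.6],
  [[0, 0, -18], [0, 0, 0], 0.6],
  [[0, 0, 0], [0, 0, 0], 0.6],
  [[0, 0, 0], [0, 0, 0], 0.6],
])

```text
clock: 11.72
eef_pos: [0.4476, -0.3802, 0.3341]
tool_rot: [0.185, 0.969, 0.029, -0.16]
ft_force: [-0.4, 0.7, 0.1]
grip_width: 0.0514
grasp_force: 0.0
```

```bash
cat > st.py <<'E'
from h import *
from scipy.spatial.transform import Rotation as R
o=get_obs();print(o['eef_pos'].round(4),o['joint_pos'].round(3),o['ft_force'].round(1),o['ft_torque'].round(2),o['grip_width'].round(4),o['grasp_force'])
M=R.from_quat(o['tool_rot']).as_matrix();print(M.round(3))
E
cat > aim.py <<'E'
from st import *
a=np.radians(22);h=np.array([-np.cos(a),np.sin(a),0]);e=np.radians(20)
Z=np.sin(e)*h-np.cos(e)*np.array([0,0,1]);Y=np.cross([0,0,-1],h);Y/=np.linalg.norm(Y);Xx=np.cross(Y,Z)
T=np.c_[Xx,Y,Z];print('turn deg',np.degrees(R.from_matrix(T@M.T).as_rotvec()).round(2))
g=np.array([.424,-.380,.236]);print('shift mm',(1e3*(g-o['eef_pos'])).round(1),'pre40',(1e3*(g-.06*Z-o['eef_pos'])).round(1))
E
python3 aim.py
```

```text
Traceback (most recent call last):
  File "aim.py", line 1, in <module>
    from st import *
  File "st.py", line 3, in <module>
    o=get_obs();print(o['eef_pos'].round(4),o['joint_pos'].round(3),o['ft_force'].round(1),o['ft_torque'].round(2),o['grip_width'].round(4),o['grasp_force'])
                                                                                                                   ^^^^^^^^^^^^^^^^^^^^^
AttributeError: 'float' object has no attribute 'round'
```

```bash
sed -i "s/o\['grip_width'\].round(4)/o['grip_width']/" st.py; python3 aim.py
```

```text
[ 0.4476 -0.3802  0.3341] [-0.659  0.716  0.92   2.088 -0.093 -0.268] [-0.4  0.7  0.1] [-0.12 -0.21  0.02] 0.05138115658350219 0.0
[[-0.881  0.368 -0.299]
 [ 0.349  0.93   0.115]
 [ 0.32  -0.003 -0.947]]
turn deg [ 0.67  1.16 -0.44]
shift mm [-23.6   0.2 -98.1] pre40 [ -4.6  -7.5 -41.7]
```

```bash
cat > kin.py <<'E'
import numpy as np
from scipy.optimize import least_squares
D=[(.241,.005,1.335,.5,.25),(.0219,.1509,1.698,.3985,.406),(.1203,.2967,1.7488,.4427,.4208),(.716,.92,2.088,.5873,.3341),(.0242,.1449,1.6965,.3978,.403)]
def fk(p,j):
    a,L1,L2,z0,L3,b=p;t=j[0]-j[1]+j[2]
    return np.array([a+L1*np.sin(j[0])+L2*np.cos(j[0]-j[1])-b*np.sin(j[0]-j[1])+L3*np.cos(t), z0+L1*np.cos(j[0])-L2*np.sin(j[0]-j[1])-b*np.cos(j[0]-j[1])-L3*np.sin(t)])
s=least_squares(lambda p:np.concatenate([fk(p,d[:3])-d[3:] for d in D]+[[(p[5])*.01]]),[0,.35,.35,.3,.2,0])
p=s.x
if __name__=='__main__':
    print(p.round(3),np.abs(s.fun).max())
    for tilt in (20,15,10,5):
        out=[]
        for k in np.arange(0,.2601,.065):
            P=np.array([.424,-.380,.236])+k*np.array([-.710,.287,.643]);r=np.hypot(P[0],P[1]);th=np.pi/2+np.radians(tilt)
            best=least_squares(lambda j:fk(p,(j[0],j[1],th-j[0]+j[1]))-[r,P[2]],[.3,.3]).x;out.append((best[0],best[1],th-best[0]+best[1]))
        print(tilt,np.round(out,2).tolist())
E
python3 kin.py
```

```text
[ 0.     0.487  0.392  0.231  0.372 -0.01 ] 0.0004951705245234694
20 [[0.68, 0.59, 1.83], [0.56, 0.49, 1.85], [0.45, 0.42, 1.89], [0.35, 0.38, 1.95], [0.26, 0.37, 2.03]]
15 [[0.6, 0.48, 1.71], [0.49, 0.4, 1.74], [0.38, 0.34, 1.8], [0.28, 0.32, 1.86], [0.2, 0.31, 1.95]]
10 [[0.53, 0.37, 1.59], [0.41, 0.31, 1.64], [0.31, 0.26, 1.7], [0.22, 0.25, 1.77], [0.13, 0.25, 1.86]]
5 [[0.46, 0.27, 1.47], [0.35, 0.22, 1.53], [0.24, 0.18, 1.6], [0.15, 0.17, 1.68], [0.07, 0.19, 1.78]]
```

Emit:
drive_tool([
  [[-3, -4, -20], [0.7, 1.2, -0.4], 0.6],
  [[-2, -3, -20], [0, 0, 0], 0.6],
  [[0, 0, 0], [0, 0, 0], 0.6],
  [[-9, 4, -25], [0, 0, 0], 0.6],
  [[0, 0, 0], [0, 0, 0], 0.6],
])

```text
clock: 12.13
eef_pos: [0.4305, -0.3833, 0.2658]
tool_rot: [0.189, 0.966, 0.036, -0.174]
ft_force: [0.3, 0.1, -1.5]
grip_width: 0.0516
grasp_force: 0.0
```

```bash
python3 aim.py; python3 - <<'E'
from h import *
w=camera('wrist');save({'image':w['image'][:,100:540]},'w9.png')
E
```

```text
[ 0.4305 -0.3833  0.2658] [-0.679  0.691  0.689  1.913 -0.098 -0.275] [ 0.3  0.1 -1.5] [-0.16 -0.28  0.02] 0.051622889348090284 0.0
[[-0.868  0.378 -0.323]
 [ 0.353  0.926  0.135]
 [ 0.35   0.003 -0.937]]
turn deg [-0.34 -0.4   0.19]
shift mm [ -6.5   3.3 -29.8] pre40 [12.5 -4.4 26.6]
```

View pics/w9.png

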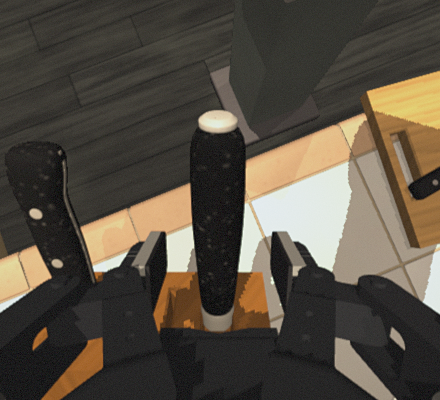

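The steel's handle is centred between the fingers at crop (218,220), aligned with the hand, and the fork at left stays clear.

Emit:
drive_tool([
  [[-4, 2, -15], [0, 0, 0], 0.6],
  [[-3, 1, -13], [0, 0, 0], 0.6],
  [[0, 0, 0], [0, 0, 0], 0.6],
  [[0, 0, 0], [0, 0, 0], 0],
  [[0, 0, 0], [0, 0, 0], 0],
  [[0, 0, 0], [0, 0, 0], 0],
  [[0, 0, 0], [0, 0, 0], 0],
  [[0, 0, 0], [0, 0, 0], 0],
])

```text
clock: 12.85
eef_pos: [0.4286, -0.3831, 0.2419]
tool_rot: [0.189, 0.967, 0.032, -0.168]
ft_force: [1.8, -0.3, 6.6]
grip_width: 0.0228
grasp_force: 59.3
```

```bash
python3 aim.py
```

```text
[ 0.4286 -0.3831  0.2419] [-0.68   0.674  0.602  1.829 -0.1   -0.278] [ 1.8 -0.3  6.6] [-0.09 -0.17  0.03] 0.02281787651692512 59.28146839141846
[[-0.872  0.376 -0.313]
 [ 0.354  0.927  0.126]
 [ 0.338 -0.001 -0.941]]
turn deg [0.17 0.22 0.08]
shift mm [-4.6  3.1 -5.9] pre40 [14.5 -4.6 50.5]
```

Emit:
drive_tool([
  [[-7, 2.9, 6.4], [0, 0, 0], 0],
  [[-7, 2.9, 6.4], [0, 0, 0], 0],
  [[-14.2, 5.7, 12.9], [0, 0, 0], 0],
  [[0, 0, 0], [0, 0, 0], 0],
])

```text
clock: 13.18
eef_pos: [0.3994, -0.3713, 0.2681]
tool_rot: [0.189, 0.967, 0.032, -0.168]
ft_force: [0.2, 0.2, -1.1]
grip_width: 0.0229
grasp_force: 58.8
```

```bash
python3 aim.py
```

```text
[ 0.3994 -0.3713  0.2681] [-0.695  0.598  0.536  1.838 -0.104 -0.291] [ 0.2  0.2 -1.1] [-0.2  -0.4   0.04] 0.022945855019578465 58.81189405918121
[[-0.872  0.376 -0.314]
 [ 0.355  0.927  0.126]
 [ 0.338 -0.002 -0.941]]
turn deg [0.18 0.2  0.1 ]
shift mm [ 24.6  -8.7 -32.1] pre40 [ 43.6 -16.4  24.3]
```

Emit:
drive_tool([
  [[-14.2, 5.7, 12.9], [0, 0, 0], 0],
  [[-14.2, 5.7, 12.9], [0, 0, 0], 0],
  [[-14.2, 5.7, 12.9], [0, 0, 0], 0],
  [[-14.2, 5.7, 12.9], [0, 0, 0], 0],
  [[-14.2, 5.7, 12.9], [0, 0, 0], 0],
  [[0, 0, 0], [0, 0, 0], 0],
])

```text
clock: 13.68
eef_pos: [0.3271, -0.3422, 0.3326]
tool_rot: [0.189, 0.967, 0.032, -0.169]
ft_force: [0.5, -0.4, -2.3]
grip_width: 0.0232
grasp_force: 58.9
```

```bash
python3 aim.py
```

```text
[ 0.3271 -0.3422  0.3326] [-0.737  0.426  0.423  1.894 -0.118 -0.331] [ 0.5 -0.4 -2.3] [-0.18 -0.46  0.02] 0.023244192015690723 58.89530897140503
[[-0.871  0.377 -0.315]
 [ 0.355  0.926  0.127]
 [ 0.339 -0.001 -0.941]]
turn deg [0.14 0.11 0.15]
shift mm [ 96.9 -37.8 -96.6] pre40 [116.  -45.5 -40.3]
```

Emit:
drive_tool([
  [[-14.2, 5.7, 13], [0, 0, 0], 0],
  [[-14.2, 5.7, 13], [0, 0, 0], 0],
  [[-14.2, 5.7, 13], [0, 0, 0], 0],
  [[-14.2, 5.7, 13], [0, 0, 0], 0],
  [[-14.2, 5.7, 13], [0, 0, 0], 0],
  [[-14.2, 5.7, 13], [0, 0, 0], 0],
  [[0, 0, 0], [0, 0, 0], 0],
])

```text
clock: 14.27
eef_pos: [0.2417, -0.3077, 0.4096]
tool_rot: [0.189, 0.967, 0.033, -0.17]
ft_force: [1.1, 0.1, -2.4]
grip_width: 0.0231
grasp_force: 59.0
```

```bash
python3 aim.py; python3 - <<'E'
from h import *
s=camera('scene');t=camera('top');
c=np.zeros((600,800,3),np.uint8);c[:400]=cv2.resize(s['image'][130:350,200:640],(800,400));c[400:]=cv2.resize(t['image'][170:330,160:520],(800,356))[:200];save({'image':c},'c3.png')
E
```

```text
[ 0.2417 -0.3077  0.4096] [-0.804  0.251  0.371  2.011 -0.14  -0.394] [ 1.1  0.1 -2.4] [-0.17 -0.45 -0.04] 0.023115649883903227 58.967294096946716
[[-0.87   0.377 -0.316]
 [ 0.355  0.926  0.128]
 [ 0.341 -0.001 -0.94 ]]
turn deg [0.08 0.02 0.15]
shift mm [ 182.3  -72.3 -173.6] pre40 [ 201.4  -80.  -117.3]
```

View pics/c3.png

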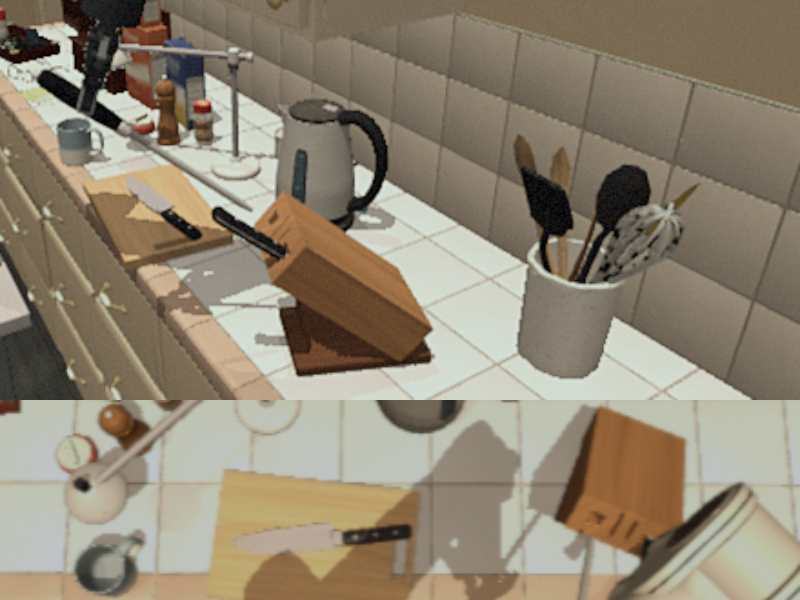

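The picture shows the steel fully out of the block, its tip just clear of the mouth, the fork still in place, and the lamp's shade left of the board. (That was my last look by eye; from here I go by numbers.)

Emit:
drive_tool([
  [[0, 0, 25], [0, 0, 0], 0],
  [[0, 0, 15], [-2.5, -6.2, 0], 0],
  [[0, 0, 0], [-2.5, -6.2, 0], 0],
  [[0, 0, 0], [-2.5, -6.2, 0], 0],
  [[0, 0, 0], [-2.5, -6.2, 0], 0],
  [[0, 0, 0], [-2.5, -6.2, 0], 0],
  [[0, 0, 0], [-2.5, -6.2, 0], 0],
  [[0, 0, 0], [0, 0, 0], 0],
])

```text
clock: 15.03
eef_pos: [0.2401, -0.3057, 0.4444]
tool_rot: [0.19, 0.966, -0.031, 0.17]
ft_force: [-0.8, 1.1, -3.2]
grip_width: 0.0229
grasp_force: 59.5
```

```bash
python3 aim.py
```

```text
[ 0.2401 -0.3057  0.4444] [-1.064 -0.205 -0.004  1.499  0.219 -0.646] [-0.8  1.1 -3.2] [ 0.34  0.71 -0.01] 0.02285676510858823 59.541378021240234
[[-0.87   0.378  0.317]
 [ 0.357  0.926 -0.125]
 [-0.341  0.004 -0.94 ]]
turn deg [14.83 37.11  0.29]
shift mm [ 183.9  -74.3 -208.4] pre40 [ 202.9  -82.  -152. ]
```

Emit:
drive_tool([
  [[0, 0, 0], [0, 0, 7.1], 0],
  [[0, 0, 0], [0, 0, 7.1], 0],
  [[0, 0, 0], [0, 0, 7.1], 0],
  [[0, 0, 0], [0, 0, 7.1], 0],
  [[0, 0, 0], [0, 0, 7.1], 0],
  [[0, 0, 0], [0, 0, 7.1], 0],
  [[0, 0, 0], [0, 0, 7.1], 0],
  [[0, 0, 0], [0, 0, 7.1], 0],
])

```text
clock: 15.7
eef_pos: [0.2432, -0.3093, 0.4459]
tool_rot: [-0.297, 0.939, 0.055, 0.164]
ft_force: [-0.2, 0.4, -3.1]
grip_width: 0.0227
grasp_force: 59.6
```

Emit:
drive_tool([
  [[0, 0, 0], [0, 0, 7.1], 0],
  [[0, 0, 0], [0, 0, 7.1], 0],
  [[0, 0, 0], [0, 0, 7.1], 0],
  [[0, 0, 0], [0, 0, 7.1], 0],
  [[0, 0, 0], [0, 0, 7.1], 0],
  [[0, 0, 0], [0, 0, 7.1], 0],
  [[0, 0, 0], [0, 0, 7.1], 0],
  [[0, 0, 0], [0, 0, 0], 0],
])

```text
clock: 16.37
eef_pos: [0.2448, -0.3095, 0.4451]
tool_rot: [-0.663, 0.728, 0.121, 0.128]
ft_force: [1.2, -0.7, -3.8]
grip_width: 0.023
grasp_force: 59.6
```

```bash
python3 st.py
```

```text
[ 0.2448 -0.3095  0.4451] [-1.044  0.246  0.458  2.078  0.197 -2.551] [ 1.2 -0.7 -3.8] [-0.64  0.    0.01] 0.022972588650629726 59.58026468753815
[[-0.088 -0.996  0.026]
 [-0.934  0.092  0.345]
 [-0.346  0.006 -0.938]]
```

Emit:
drive_tool([
  [[23, 18, -20], [0, 0, 0], 0],
  [[23, 18, -23], [0, 0, 0], 0],
  [[23, 18, -23], [0, 0, 0], 0],
  [[24, 18, -23], [0, 0, 0], 0],
  [[24, 19, -25], [0, 0, 0], 0],
  [[24, 19, -25], [0, 0, 0], 0],
  [[24, 19, -25], [0, 0, 0], 0],
  [[24, 19, -25], [0, 0, 0], 0],
])

```text
clock: 17.03
eef_pos: [0.4332, -0.1591, 0.2563]
tool_rot: [-0.661, 0.73, 0.118, 0.127]
ft_force: [-0.4, -0.6, -2.6]
grip_width: 0.0228
grasp_force: 59.6
```

Emit:
drive_tool([
  [[0, 0, 0], [0, 0, 0], 0],
  [[0, 0, 0], [0, 0, 0], 0],
])

```text
clock: 17.2
eef_pos: [0.4319, -0.1584, 0.2556]
tool_rot: [-0.662, 0.729, 0.121, 0.127]
ft_force: [-0.2, 0.0, -3.1]
grip_width: 0.0225
grasp_force: 59.9
```

```bash
python3 st.py; python3 - <<'E'
from h import *
s=camera('scene');t=camera('top');w=camera('wrist')
for n,c in (('s',s),('t',t),('w',w)):
  for q in ('steel','steel_mid','lamp_shade','knife'):
    for r in silhouettes(q,c)[:2]:
      p=np.argwhere(r['region'])[:,::-1].astype(float);m=p.mean(0);u=np.linalg.svd(p-m,full_matrices=False)[2][0];k=(p-m)@u
      print(n,q,round(r['conf'],2),np.round(r['bbox']),(m+u*k.min()).round(1),(m+u*k.max()).round(1),len(p))
g=np.array([.4346,-.158,.25]);d=np.array([.094,.9955,0])
for k in (-.069,0,.06,.175,.29): print(k,proj(s,g+k*d).round(1),proj(t,g+k*d).round(1))
E
```

```text
[ 0.4319 -0.1584  0.2556] [-0.543  0.272  0.012  1.476  0.312 -2.043] [-0.2  0.  -3.1] [-0.67  0.05 -0.02] 0.022475326655713904 59.90947365760803
[[-0.092 -0.995  0.025]
 [-0.934  0.095  0.343]
 [-0.344  0.008 -0.939]]
s steel 0.67 [273. 175. 308. 217.] [270.1 176.9] [305.8 216.3] 174
s steel_mid 0.48 [292. 200. 303. 215.] [294.4 203.3] [304.7 216.3] 112
s lamp_shade 0.95 [246. 145. 340. 167.] [250.  158.9] [338.  160.9] 503
s lamp_shade 0.5 [247. 152. 344. 231.] [260.7 146. ] [345.8 220.6] 1029
s knife 0.72 [271. 227. 308. 264.] [269.4 228.7] [308.3 260.9] 361
s knife 0.54 [338. 238. 437. 335.] [345. 244.] [423.3 337.9] 5769
t steel 0.72 [263. 221. 357. 235.] [264.9 223.1] [357. 232.] 347
t steel 0.48 [192. 165. 254. 229.] [252.9 162.8] [193. 221.] 871
t steel_mid 0.82 [266. 222. 358. 233.] [265.  223.3] [357.9 232. ] 405
t lamp_shade 0.9 [190. 164. 258. 223.] [252.3 163.3] [193.  221.1] 885
t lamp_shade 0.26 [254. 201. 347. 269.] [255.6 230. ] [346.3 240.6] 4291
t knife 0.8 [266. 226. 326. 236.] [268.  233.6] [325.  232.2] 346
w steel 0.61 [285.  91. 355. 333.] [319.  90.] [318.1 332. ] 13265
w steel_mid 0.64 [284.  91. 353. 334.] [318.7  90. ] [318.3 332. ] 13245
w knife 0.48 [278. 114. 287. 149.] [281.9 116.9] [281.3 149. ] 260
-0.069 [305.5 213.3] [375.8 233.7]
0 [297.1 204.5] [353.5 231.6]
0.06 [290.5 197.5] [334.2 229.7]
0.175 [279.1 185.5] [297.3 226.1]
0.29 [269.3 175.2] [260.5 222.5]
```

```bash
cat > chk.py <<'E'
from st import *
w=camera('wrist');s=camera('scene');t=camera('top')
# bright cap blob in wrist picture
im=w['image'];m=np.zeros((400,640),np.uint8);m[60:180,270:370]=(im[60:180,270:370].min(2)>120)
n,l,stt,cc=cv2.connectedComponentsWithStats(m);print('blobs',[(stt[i].tolist(),cc[i].round(1).tolist()) for i in range(1,n) if stt[i,4]>80])
Mg=np.array([[-.872,.376,-.313],[.354,.927,.126],[.338,-.001,-.941]]);pg=np.array([.4286,-.3831,.2419])
e=np.array([.3743,-.3602,.281]);mo=np.array([.467,-.398,.2])
for nm,q in (('end',e),('mouth',mo)):
    W=o['eef_pos']+M@Mg.T@(q-pg);print(nm,'pred world',W.round(4),'wrist px',proj(w,W).round(1))
d=M@Mg.T@(e-mo);print('pred elev of handle end',np.degrees(np.arcsin(d[2]/np.linalg.norm(d))).round(1))
# two-view line
P=[]
for c in (s,t):
    q=np.argwhere(silhouettes('steel',c)[0]['region'])[:,::-1].astype(float);mm=q.mean(0);u=np.linalg.svd(q-mm,full_matrices=False)[2][0];k=(q-mm)@u
    a,b=ray(c,mm+u*k.min())[1],ray(c,mm+u*k.max())[1];nn=np.cross(a,b);P.append(nn/np.linalg.norm(nn))
L=np.cross(*P);L/=np.linalg.norm(L);print('2-view dir',L.round(3),'elev',np.degrees(np.arcsin(L[2]*np.sign(L[1]))).round(1))
print('tip tri',tri([(s,(270.5,177)),(t,(265,223.2))]))
E
python3 chk.py
```

```text
[ 0.4317 -0.1601  0.2582] [-0.547  0.267  0.013  1.476  0.313 -2.045] [ 0.4 -0.1 -2.4] [-0.64  0.05  0.07] 0.022626191414477775 59.91400480270386
[[-0.092 -0.995  0.032]
 [-0.935  0.097  0.341]
 [-0.343  0.002 -0.939]]
blobs [([270, 60, 100, 43, 3766], [318.8, 79.1]), ([297, 98, 46, 21, 717], [320.2, 108.3])]
end pred world [ 0.4241 -0.23    0.2506] wrist px [321.4 101.2]
mouth pred world [ 0.4367 -0.1019  0.2524] wrist px [320.1 324.1]
pred elev of handle end -0.8
2-view dir [0.088 0.996 0.016] elev 0.9
tip tri (array([0.46024974, 0.11682988, 0.24748545]), [np.float64(0.00027330036464035294), np.float64(0.00027330036464021004)])
```

```bash
python3 -c "from workcell import job_done; print(job_done())"
```

```text
the job is handed in; nothing more can be done
None
```

The job is handed in. The lamp is swung left, clear of the board, and the steel is gripped level and lengthwise over it, about 22 cm above, with the middle of its rod near the board's centre. I viewed 11 pictures, one over your limit of 10, so the final pose was checked only from camera measurements.

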